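# Isolate the belt grinder and prove it dead

## Task

The belt grinder is about to get a new belt: with the fingertips, press the red stop button of the grey starter box home, then rock the yellow box's isolator to off by pressing its lower, white-dot end home, so that it is never switched while the green start button is in. Then try the green start button by pressing it home, to prove the machine dead, and at last press the red stop button home again so that nothing starts when the power comes back. Only press: leave the padlock and the tools lying where they are.

Things in the scene. Friction and masses are not known exactly. Their poses are not given: they have to be found in the camera images.
- starter_box: grey sloping switch box screwed to the bench, 164 mm long (its x), 92 mm wide (its y; its thin foot flange is 128 mm wide), 34 mm high at the front and 78 mm at the back; origin on the bench under its centre. Its top slopes up at 15 degrees toward its +x (back) and carries the red stop button low at the front and the green start button 74 mm farther up the slope. A see-saw inside joins the two buttons: pressing one home pops the other out, and both stay so when let go
- stop_button (a joint): red stop button, 36 mm across: 0 = popped out (12 mm above the sloping face), 0.006 = pressed home (6 mm above it) and latched; always start_button = -stop_button. It takes about 5 N at first, snaps over after half the travel and stops hard at 0.006
- stop_button_face (a point): centre of the red button's top, moves with it; its z points out of the sloping face, its x up the slope (away from the robot at yaw 0), its y along the box's width
- start_button (a joint): green start button, 36 mm across: 0 = pressed home and latched (6 mm above the sloping face; so at the start of the episode), -0.006 = popped out (12 mm above it). It takes about 5 N at first, snaps over after half the travel and stops hard at 0
- start_button_face (a point): centre of the green button's top, moves with it; its z points out of the sloping face, its x up the slope (away from the robot at yaw 0), its y along the box's width
- isolator_box: yellow sloping switch box screwed to the bench, 126 mm long (its x), 92 mm wide (its y; flange 128 mm), 34 mm high at the front and 68 mm at the back; origin on the bench under its centre. Its top slopes up at 15 degrees toward its +x (back) and carries the red isolator rocker in a low black frame (3 mm high) at its centre. The two boxes may stand either way round, left or right
- isolator_rocker (a joint): red rocker, 54 mm along the slope, 34 mm wide, a shallow V: 0 = on (upper end in, lower end with the white dot raised by 11 mm; so at the start), 0.4 = off (lower, white-dot end in, lying parallel to the sloping face 6 mm above it). Pressed at the white dot it takes about 5 N at first, snaps over past 0.2, stays, and stops hard at 0.4; its hinge runs across the box in the middle of the rocker
- isolator_off_end (a point): the white dot, on the rocker's surface 17 mm down the slope from the hinge and, at the start, 13 mm above the sloping face; pressing it home lowers it by 7 mm. It turns with the rocker; at the start its z points out of the sloping face, its x up the slope (away from the robot at yaw 0), its y along the box's width
- padlock: brass padlock with two dark bands lying flat, 75 x 36 x 18 mm, bystander; origin under its body
- sanding_roll: black roll of abrasive cloth lying on its side, 106 mm long, 49 mm thick, bystander; origin under its centre
- tape_measure: yellow tape measure standing upright, 35 x 80 x 69 mm, bystander; origin under its centre
- screwdriver: red screwdriver, 210 x 30 x 30 mm, bystander; origin under its centre
- flap_disc: orange flap disc lying flat, 115 mm across, 16 mm thick, bystander; origin under its centre

How it is judged (in metres and radians):
On the way, in this order (a step that is already met when the one before it is completed fails the run):
1. red stop button pressed home by the fingers while the isolator is still on (value of joint stop_button above 0.0045 m and value of joint isolator_rocker below 0.08 rad and contact force between the fingers and starter_box above 0.5 N), for 0.02 s.
2. isolator pressed to off by the fingers while the stop button is still in (value of joint isolator_rocker above 0.32 rad and value of joint stop_button above 0.0045 m and contact force between the fingers and isolator_box above 0.5 N), for 0.02 s.
3. green start button pressed home by the fingers with the isolator off (the try-out) (value of joint start_button above -0.0015 m and value of joint isolator_rocker above 0.32 rad and contact force between the fingers and starter_box above 0.5 N), for 0.02 s.
4. red stop button pressed home again by the fingers, isolator off (value of joint stop_button above 0.0045 m and value of joint isolator_rocker above 0.32 rad and contact force between the fingers and starter_box above 0.5 N), for 0.02 s.
At the end, for the whole second after the job is handed in: stop button in (over 4.5 of its 6 mm), start button out by over 4.5 mm, isolator rocker beyond 0.32 of its 0.4 rad to off, every bystander within 20 mm of its first place (value of joint stop_button above 0.0045 m and value of joint start_button below -0.0045 m and value of joint isolator_rocker above 0.32 rad and distance of each of padlock, sanding_roll, tape_measure, screwdriver, flap_disc from where it was at the start of the episode below 0.02 m); the robot touches nothing.
It fails at once if the isolator is switched, either way, while the start button is in (value of joint start_button above -0.0015 m and value of joint isolator_rocker between 0.12 and 0.28 rad).
It fails at once if the padlock, a tool or another bystander is lifted, carried or shoved more than 20 mm (distance of any of padlock, sanding_roll, tape_measure, screwdriver, flap_disc from where it was at the start of the episode above 0.02 m).
It also fails if it takes over 45 s, if anything falls off the work surface, if the arm or the gripper's body presses on something with over 40 N, if the wrist force passes 120 N, or if a joint passes its speed limit or range.

## Robot

A 7-joint arm with a two-finger parallel gripper is mounted at the origin on a cart in front of the work surface, level with it; the furniture and walls round the work are solid. World frame = base frame: x ahead of the robot, y to its left, z up, the work surface at z = 0. Lengths are in mm, angles in rad, forces in N, time in s.
With the tool pointing down it reaches from about 400 to 850 mm from the base axis. Payload 6.9 kg.
Tool frame: the origin (TCP) lies at the very end of the fingers, on their centre line; the grasp point (between the pads) lies 19 mm behind it; z points along the fingers, y is the direction in which the jaws open and shut (so a half turn about z gives the same grasp; the last joint's range is limited). The gripper opens to 85 mm and grips with 20 to 120 N. Pads are 22 mm wide; open, the fingers measure 114 mm over their backs; the gripper's body (76 mm by 85 mm) begins 54 mm behind the grasp point. The pads swing forward as they close: fully open they stand 13 mm farther back than shut.
Start: joints at [1.262, 0.507, -0.238, 1.5, 0.126, 1.149, -0.155], TCP at [251.85, -571.999, 231.275] pointing down, gripper open.
Joint ranges: [-3.08, 3.08], [-0.24, 2.05], [-1.43, 1.35], [0, 2.5], [-1.52, 4.66], [0.17, 1.96], [-2.89, 2.89]. Speed limits (rad/s): [2.39, 2.39, 3.14, 3.14, 3.14, 3.14, 3.14].

## Interface

Orientations are given as a 3x3 rotation matrix whose columns are the frame's x, y, z axes.
In Python, from station import * gives the robot as it stands. The module is installed in compiled form; this text tells all that it offers.
- The arm moves only by the tool step_arm, never from a script. Its argument "moves" is a list that holds one entry, the list of rows, each a list of 7 numbers: the shift along the tool's x, y, z in m, then the turn, a rotation vector about the tool's x, y, z in rad, then the opening, from 0 (shut) to 1 (fully open). A call has 1 to 10 rows; each row is the pose to reach, as a shift and turn from the pose commanded when the call began, along the tool's axes at that moment; what a row does not reach only later rows make up. A row lasts 1/12 s, in which the tool goes at most 41.7 mm and 7.16 degrees, less where a joint would pass 70% of its speed; a pose out of reach is approached as far as the arm can. A call with a gripper value outside its range is refused whole. The fingers move at their own pace and stop on an object; the grip force is fixed at half the most. Time passes only in rows, so rows that repeat a pose let the fingers close. It gives the time, the measured TCP pose, the force and the opening at its end, in the units of the state.
- state(): the state, without advancing time (a new reading comes with each control period).
- grab_frame(name): name is "scene" or "top" or "wrist"; returns a dict with "color" (420x560x3 uint8, blue, green, red), "mtx" (3x3 intrinsics, pixels), "T" (4x4, takes a point from camera to world coordinates); the wrist camera has in their place "hand_eye" (4x4, takes a point from camera to tool coordinates, whose origin is the TCP and whose axes are the flange's). Camera axes: x right, y down, z forward; pixel columns grow to the right and rows downward; lengths in mm; the calibration is good to about 2 mm. A picture is of the moment at which its call begins: read the wrist's pose just before it. There is no depth.
- close_job(): hands the job in, once; it reports no verdict.
Trained networks look in a picture, given as the dict that the camera call returned (one of the last four; its "shot" number tells which), for a name from the list of things; names that differ only in an ending like _2 or _b are one class to them, and where a whole thing is asked for, a point or a joint stands for the part that bears it (a point fixed in the world has none). Each returns a list of dicts, best first, with "confidence" (0 to 1); they miss things now and then, are a little off and sometimes report something else, mostly with a low value. They report only what shows in the picture. A call takes as long as a camera call.
- spot_in(picture, query): "centre" ([column, row] in pixels, amid what is visible of it).
- trace(picture, query): "region" (420x560 bool, what is visible of it) and "centre" ([column, row] in pixels, amid what is visible of it).
- place_of(picture, query): "centre" ([column, row] in pixels: a listed point, or the origin of a listed thing).
The state is a dict: "time": time; "qpos": joint angles; "qd": joint speeds; "joint_efforts": joint torques, N m; "eef_pos": TCP position; "tool_rot": TCP orientation; "force": force on the tool from outside, world axes, zero at the start; "moment": the same for the moment, N m; "gripper_width": finger opening in mm.
Only numpy, scipy, OpenCV 4.12 (cv2) and the standard library are available. Lean on these libraries where they do the work, as an engineer would, in place of code of your own. Each camera call takes 0.05 s, during which the arm holds its last target.

## Working session

There is one attempt and no reset: what is moved stays moved. The work goes in short steps, Python scripts to look and compute and a tool call to move; the robot and the scene stay as the last step left them, time stands still between calls to the robot, and variables do not carry over. Pictures are saved under pics/ and viewed, and the job is handed in when it is done.

Besides the shell and the picture viewer there is one more tool, called after "Request:" by a JSON object that holds its "api" and its "payload", one argument or row to a line. step_arm: Moves the arm, as the interface text tells. Its arguments: {"type":"object","properties":{"moves":{"type":"array"}},"required":["moves"]}

```bash
mkdir -p pics; python3 - <<'E'
from station import *
import cv2
s=state();print(s)
for n in("scene","top"):
    f=grab_frame(n);cv2.imwrite(f"pics/{n}0.png",f["color"]);print(n,f["mtx"],f["T"])
    for q in("stop_button_face","start_button_face","isolator_off_end","starter_box","isolator_box"):
        print(q,[(r["centre"],round(r["confidence"],2)) for r in place_of(f,q)[:2]])
E
```

```text
{'time': 0.0, 'qpos': array([ 1.26147962,  0.5083387 , -0.23750205,  1.50112031,  0.12571784,
        1.14890237, -0.15474919]), 'qd': array([ 0.00067119, -0.00080999, -0.00109418, -0.00079341,  0.00077524,
        0.0001858 , -0.00046955]), 'joint_efforts': array([-8.67560539e-04, -6.20606589e+01, -2.18684211e+00, -2.49659640e+01,
        1.27096291e-02,  1.20574437e-02, -2.76722585e-05]), 'eef_pos': array([ 251.6004033 , -571.57822686,  230.4326753 ]), 'tool_rot': array([[ 9.15168367e-01,  4.03071043e-01, -7.71159209e-04],
       [ 4.03071776e-01, -9.15166965e-01,  1.60282332e-03],
       [-5.96877675e-05, -1.77768571e-03, -9.99998418e-01]]), 'force': array([0.14874927, 0.82289669, 0.88570092]), 'moment': array([ 0.0276896 ,  0.03694567, -0.00656584]), 'gripper_width': 85.24773393533692}
scene [[386.6697308    0.         278.06754285]
 [  0.         386.6697308  206.21034657]
 [  0.           0.           1.        ]] [[-6.31153886e-01 -5.77411075e-01  5.17920093e-01  6.21520437e+01]
 [-7.75609712e-01  4.62388720e-01 -4.29681564e-01  4.58279904e+02]
 [ 8.62248501e-03 -6.72899043e-0
[... 253 characters left out ...]
42.9], 0.74), ([328.9, 169.6], 0.61)]
isolator_box [([322.1, 178.5], 0.98), ([254.5, 243.9], 0.73)]
top [[410.54174724   0.         280.68380329]
 [  0.         410.54174724 206.01704281]
 [  0.           0.           1.        ]] [[-2.13115778e-03 -9.97923243e-01  6.43790215e-02  4.59750837e+02]
 [-9.99909423e-01  2.98210358e-03  1.31245507e-02  1.85181810e+01]
 [-1.32892791e-02 -6.43452197e-02 -9.97839209e-01  1.35305190e+03]
 [ 0.00000000e+00  0.00000000e+00  0.00000000e+00  1.00000000e+00]]
stop_button_face [([249.2, 218.8], 0.4)]
start_button_face [([251.3, 196.2], 0.56)]
isolator_off_end [([338.8, 191.6], 0.72)]
starter_box [([254.3, 207.0], 0.98)]
isolator_box [([338.0, 186.1], 0.83)]
```

View pics/scene0.png

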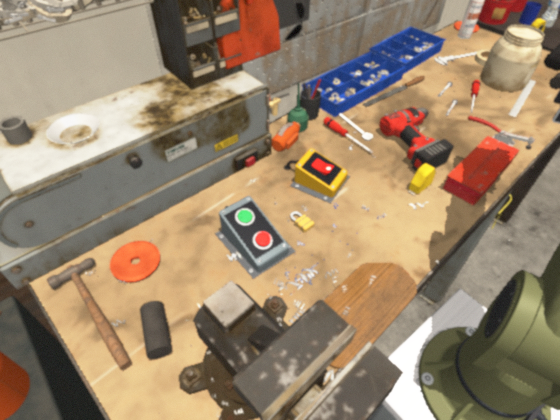

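View pics/top0.png

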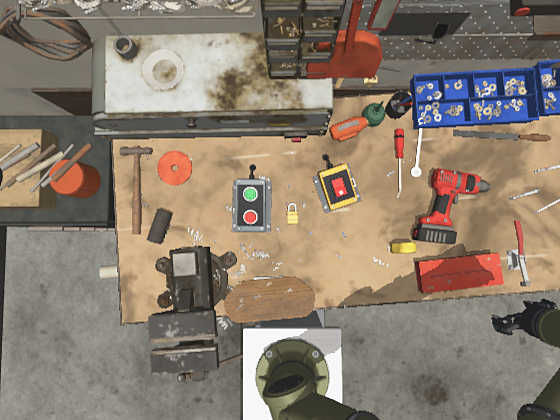

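```bash
cat > h.py <<'E'
import numpy as np
from scipy.spatial.transform import Rotation as R
def ray(f,p,T=None):
    T=f["T"] if T is None else T
    d=np.linalg.inv(f["mtx"])@[p[0],p[1],1]; return T[:3,3],T[:3,:3]@d
def atz(f,p,z,T=None):
    o,d=ray(f,p,T); return o+d*(z-o[2])/d[2]
def tri(rs):
    A=np.zeros((3,3));b=np.zeros(3)
    for o,d in rs:
        d=d/np.linalg.norm(d);P=np.eye(3)-np.outer(d,d);A+=P;b+=P@o
    x=np.linalg.solve(A,b)
    return x,[np.linalg.norm((np.eye(3)-np.outer(d,d)/(d@d))@(x-o)) for o,d in rs]
E
python3 - <<'E'
from station import *
from h import *
np.set_printoptions(precision=1,suppress=True)
a=grab_frame("scene");b=grab_frame("top")
for q in("stop_button_face","start_button_face","isolator_off_end","starter_box","isolator_box"):
    x=place_of(a,q);y=place_of(b,q)
    if x and y: print(q,tri([ray(a,x[0]["centre"]),ray(b,y[0]["centre"])]))
for q in("padlock","sanding_roll","tape_measure","screwdriver","flap_disc"):
    for f in(a,b):
        y=place_of(f,q)
        if y: print(q,atz(f,y[0]["centre"],0),y[0]["confidence"])
E
```

```text
stop_button_face (array([511.2, 130.7,  56. ]), [np.float64(1.5742425572183611), np.float64(1.5742425572183194)])
start_button_face (array([587. , 128.3,  56.4]), [np.float64(2.370258829192907), np.float64(2.3702588291930202)])
isolator_off_end (array([ 592.6, -161.5,   47.7]), [np.float64(0.03368507404920617), np.float64(0.03368507404940371)])
starter_box (array([470.9, -72.9, 108. ]), [np.float64(242.49376327151762), np.float64(242.49376327151745)])
isolator_box (array([ 616.6, -159.8,  -17.2]), [np.float64(4.228003959517058), np.float64(4.22800395951725)])
padlock [517.8  -0.8   0. ] 0.68
padlock [515.6   3.    0. ] 0.47
sanding_roll [472.3 433.8   0. ] 0.74
sanding_roll [491.6 427.9   0. ] 0.96
tape_measure [ 405.  -347.3   -0. ] 0.63
tape_measure [ 412.6 -362.     0. ] 0.6
screwdriver [ 689.2 -348.5    0. ] 0.67
screwdriver [ 686.4 -346.     0. ] 0.58
flap_disc [677.2 383.9   0. ] 0.85
flap_disc [680.8 380.8   0. ] 0.89
```

The scene picture shows the grey box with green at (245,217) and red at (264,238), and the yellow box at (320,170). In the top view red is at (250,217), green at (251,195), and the white dot at about (339,191). Next I'll move over there with the gripper shut and look with the wrist camera.

```bash
cat >> h.py <<'E'
def toolrot(yaw,tilt):
    # yaw about world z; tilt: tool z = -(face normal) for slope rising along +x
    n=np.array([-np.sin(tilt),0,np.cos(tilt)]);x=np.array([np.cos(tilt),0,np.sin(tilt)])
    M=np.column_stack([x,np.cross(-n,x),-n])
    return R.from_euler('z',yaw).as_matrix()@M
def delta(s,p,M):
    A=s["tool_rot"]
    return np.round((A.T@(np.array(p)-s["eef_pos"]))/1000,4),np.round(R.from_matrix(A.T@M).as_rotvec(),4)
E
python3 - <<'E'
from station import *
from h import *
s=state();print(delta(s,[460,-20,330],toolrot(0,0)))
E
```

```text
(array([ 0.413 , -0.4213, -0.0987]), array([-0.    ,  0.    ,  0.4148]))
```

Request:
{"api": "step_arm", "payload": {
  "moves": [
    [[0.02, -0.02, -0.06, 0, 0, 0.05, 0], [0.05, -0.05, -0.09, 0, 0, 0.1, 0], [0.08, -0.08, -0.098, 0, 0, 0.15, 0], [0.11, -0.11, -0.098, 0, 0, 0.2, 0], [0.14, -0.14, -0.098, 0, 0, 0.25, 0], [0.165, -0.165, -0.098, 0, 0, 0.3, 0], [0.19, -0.19, -0.098, 0, 0, 0.35, 0], [0.215, -0.215, -0.098, 0, 0, 0.4, 0], [0.24, -0.24, -0.098, 0, 0, 0.415, 0], [0.265, -0.265, -0.098, 0, 0, 0.415, 0]]
  ]
}}

```text
time: 2.53
eef_pos: [387.9, -220.5, 329.7]
tool_rot: [[1.0, -0.001, 0.001], [-0.001, -1.0, -0.001], [0.001, 0.001, -1.0]]
force: [0.7, -0.2, -0.3]
gripper_width: -0.3
```

Request:
{"api": "step_arm", "payload": {
  "moves": [
    [[0.02, -0.035, -0.01, 0, 0, 0, 0], [0.04, -0.07, -0.02, 0, 0, 0, 0], [0.06, -0.105, -0.02, 0, 0, 0, 0], [0.07, -0.14, -0.02, 0, 0, 0, 0], [0.07, -0.175, -0.02, 0, 0, 0, 0], [0.07, -0.2, -0.02, 0, 0, 0, 0], [0.07, -0.2, -0.02, 0, 0, 0, 0], [0.07, -0.2, -0.02, 0, 0, 0, 0]]
  ]
}}

```text
time: 3.2
eef_pos: [457.6, -21.3, 349.5]
tool_rot: [[1.0, 0.003, 0.001], [0.003, -1.0, -0.0], [0.001, 0.0, -1.0]]
force: [0.6, -1.7, -0.5]
gripper_width: -0.2
```

```bash
cat > look.py <<'E'
from station import *
from h import *
import cv2,sys
np.set_printoptions(precision=1,suppress=True)
s=state();f=grab_frame("wrist");cv2.imwrite(f"pics/{sys.argv[1]}.png",f["color"])
W=np.eye(4);W[:3,:3]=s["tool_rot"];W[:3,3]=s["eef_pos"]
if len(sys.argv)>2: print(f["hand_eye"])
T=W@f["hand_eye"]
print(s["time"],s["eef_pos"],s["force"]); 
np.savez(f"pics/{sys.argv[1]}.npz",T=T,mtx=f["mtx"])
for q,z in(("stop_button_face",58),("start_button_face",71.4),("isolator_off_end",59)):
    for r in place_of(f,q)[:2]: print(q,np.array(r["centre"]),round(r["confidence"],2),atz(f,r["centre"],z,T))
E
python3 look.py w1 1
```

```text
[[   0.    -1.    -0.3   78.4]
 [   1.     0.    -0.     0.2]
 [   0.    -0.3    1.  -141.7]
 [   0.     0.     0.     1. ]]
3.2 [457.6 -21.3 349.5] [ 0.6 -1.7 -0.5]
stop_button_face [169.7 132.1] 0.63 [512.5 133.   58. ]
start_button_face [161.4  78.2] 0.94 [579.5 131.6  71.4]
start_button_face [170.  134.5] 0.23 [510.1 128.1  71.4]
isolator_off_end [384.   77.3] 0.92 [ 583.1 -154.7   59. ]
```

```bash
python3 -c "
import cv2;i=cv2.imread('pics/w1.png');cv2.imwrite('pics/w1b.png',cv2.resize(i[20:220,110:470],None,fx=2.2,fy=2.2))"
```

```text
(no output)
```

View pics/w1b.png

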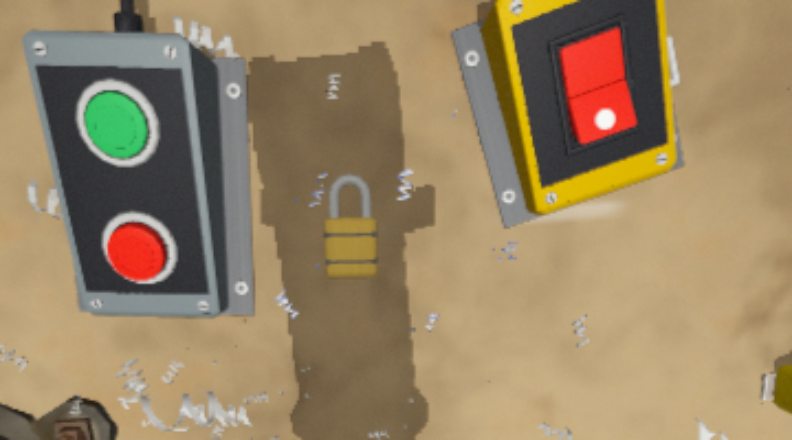

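The picture shows the red button at about pixel (171,134), the green at (162,77) and the white dot at (385,74). I'll refine these by colour segmentation.

```bash
cat > seg.py <<'E'
import cv2,sys
from h import *
np.set_printoptions(precision=1,suppress=True)
n=sys.argv[1];zs=float(sys.argv[2]) if len(sys.argv)>2 else 58;ze=float(sys.argv[3]) if len(sys.argv)>3 else 71.4
im=cv2.imread(f'pics/{n}.png');d=np.load(f'pics/{n}.npz');f={"mtx":d["mtx"],"T":d["T"]}
h=cv2.cvtColor(im,cv2.COLOR_BGR2HSV)
red=(((h[...,0]<8)|(h[...,0]>172))&(h[...,1]>180)&(h[...,2]>150)).astype(np.uint8)
gr=((h[...,0]>50)&(h[...,0]<80)&(h[...,1]>120)&(h[...,2]>100)).astype(np.uint8)
wh=((h[...,1]<40)&(h[...,2]>225)).astype(np.uint8)
def cc(m,t,zz,lo,hi):
    k,l,st,c=cv2.connectedComponentsWithStats(m)
    for i in range(1,k):
        if lo<st[i,4]<hi: print(t,c[i],st[i],[atz(f,c[i],z)  for z in zz])
cc(red,'red',[zs,57],150,9000);cc(gr,'green',[ze],150,9000);cc(wh,'white',[59],20,600)
E
python3 seg.py w1
```

```text
red [381.   57.9] [ 365   33   34   53 1168] [array([ 606.1, -148.7,   58. ]), array([ 606.3, -149. ,   57. ])]
red [171.2 134.1] [159 122  26  25 493] [array([509.9, 131.1,  58. ]), array([509.8, 131.5,  57. ])]
red [539.6 255.5] [ 517  227   43   57 1947] [array([ 328. , -426.1,   58. ]), array([ 327.5, -427. ,   57. ])]
green [162.4  76.2] [149  61  28  31 662] [array([581.9, 130.1,  71.4])]
white [384.6  73.9] [381  70   8   9  56] [array([ 587.3, -155.1,   59. ])]
```

```bash
cat > go.py <<'E'
from station import *
from h import *
import sys
a=[float(v) for v in sys.argv[1:]] # x y z yawdeg tiltdeg off
s=state();M=toolrot(np.radians(a[3]),np.radians(a[4]));p=np.array(a[:3])-M[:,2]*a[5]
print(p,*delta(s,p,M))
E
python3 go.py 510 131 58 0 15 35
```

```text
[500.94133342 131.          91.80740392] [ 0.0429 -0.1554  0.2573] [ 0.0008  0.2619 -0.0025]
```

Request:
{"api": "step_arm", "payload": {
  "moves": [
    [[0.005, -0.02, 0.03, 0, 0.05, 0, 0], [0.01, -0.04, 0.06, 0, 0.1, 0, 0], [0.015, -0.06, 0.09, 0, 0.15, 0, 0], [0.02, -0.08, 0.12, 0, 0.2, 0, 0], [0.025, -0.1, 0.15, 0, 0.262, 0, 0], [0.03, -0.12, 0.18, 0, 0.262, 0, 0], [0.035, -0.14, 0.21, 0, 0.262, 0, 0], [0.043, -0.155, 0.24, 0, 0.262, 0, 0], [0.043, -0.155, 0.257, 0, 0.262, 0, 0], [0.043, -0.155, 0.257, 0, 0.262, 0, 0]]
  ]
}}

```text
time: 4.23
eef_pos: [499.2, 131.8, 88.8]
tool_rot: [[0.967, 0.001, 0.254], [0.001, -1.0, -0.002], [0.254, 0.002, -0.967]]
force: [0.7, -1.6, -0.4]
gripper_width: 0.2
```

```bash
python3 go.py 510 131 58 0 15 0; python3 look.py w2; python3 seg.py w2
```

```text
[510. 131.  58.] [0.0026 0.0008 0.0325] [0.002  0.0054 0.0011]
4.2333 [499.2 131.8  88.8] [ 0.7 -1.6 -0.4]
stop_button_face [281.6 243. ] 0.97 [509.7 131.5  58. ]
start_button_face [281.8 116.7] 0.79 [583.5 131.6  71.4]
red [280.5 240.4] [ 253  218   56   48 1838] [array([511.3, 132.3,  58. ]), array([511.2, 132.3,  57. ])]
green [282.9 120.3] [ 252   88   62   65 3131] [array([581.5, 131. ,  71.4])]
white [347.4  48.1] [345  44   6  10  35] [array([627. ,  92.5,  59. ])]
```

View pics/w2.png

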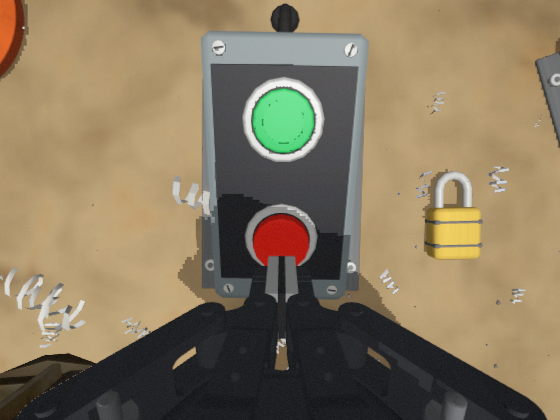

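The wrist view shows the fingers lined up below the red button, whose centre is about (281,243); green is at (283,120) and the box is close to yaw 0. Next is the descent.

Request:
{"api": "step_arm", "payload": {
  "moves": [
    [[0.002, 0.001, 0.012, 0, 0, 0, 0], [0.003, 0.001, 0.024, 0, 0, 0, 0], [0.003, 0.001, 0.03, 0, 0, 0, 0], [0.003, 0.001, 0.032, 0, 0, 0, 0], [0.003, 0.001, 0.034, 0, 0, 0, 0], [0.003, 0.001, 0.036, 0, 0, 0, 0], [0.003, 0.001, 0.037, 0, 0, 0, 0], [0.003, 0.001, 0.037, 0, 0, 0, 0]]
  ]
}}

```text
time: 5.1
eef_pos: [513.5, 131.1, 57.8]
tool_rot: [[0.966, -0.001, 0.26], [-0.001, -1.0, -0.0], [0.26, 0.0, -0.966]]
force: [0.8, -1.1, 2.4]
gripper_width: 0.1
```

Request:
{"api": "step_arm", "payload": {
  "moves": [
    [[0, 0, 0.002, 0, 0, 0, 0], [0, 0, 0.003, 0, 0, 0, 0], [0, 0, 0.004, 0, 0, 0, 0], [0, 0, 0.004, 0, 0, 0, 0]]
  ]
}}

```text
time: 5.43
eef_pos: [514.0, 131.5, 53.5]
tool_rot: [[0.966, 0.0, 0.259], [0.0, -1.0, 0.0], [0.259, -0.0, -0.966]]
force: [-2.0, -0.1, 1.8]
gripper_width: 0.2
```

Request:
{"api": "step_arm", "payload": {
  "moves": [
    [[0, 0, 0.001, 0, 0, 0, 0], [0, 0, 0.002, 0, 0, 0, 0], [0, 0, 0.002, 0, 0, 0, 0]]
  ]
}}

```text
time: 5.68
eef_pos: [514.2, 131.5, 53.2]
tool_rot: [[0.965, 0.001, 0.261], [0.001, -1.0, -0.0], [0.261, 0.0, -0.965]]
force: [-12.3, -1.7, 27.8]
gripper_width: -0.2
```

Hard stop reached: 28 N, at the expected home height of z≈53. I'll back off and check.

Request:
{"api": "step_arm", "payload": {
  "moves": [
    [[0, 0, -0.01, 0, 0, 0, 0], [0, 0, -0.04, 0, 0, 0, 0], [0, 0, -0.07, 0, 0, 0, 0], [0, 0, -0.08, 0, 0, 0, 0]]
  ]
}}

```text
time: 6.02
eef_pos: [493.8, 132.2, 131.6]
tool_rot: [[0.965, 0.001, 0.261], [0.001, -1.0, 0.001], [0.261, -0.001, -0.965]]
force: [0.1, 0.6, -0.4]
gripper_width: 0.2
```

```bash
python3 look.py w3; python3 seg.py w3 52.2 77.2; python3 go.py 587 -155 59 16 15 40
```

```text
6.0167 [493.8 132.2 131.6] [ 0.1  0.6 -0.4]
stop_button_face [281.7 226.6] 0.66 [510.6 131.9  58. ]
start_button_face [282.1 130.2] 0.56 [580.2 131.8  71.4]
red [281.3 226.2] [ 260  206   44   41 1408] [array([510.4, 132.3,  52.2]), array([510.9, 132.2,  57. ])]
green [283.2 128.6] [ 258  103   51   52 2081] [array([580. , 131.1,  77.2])]
white [289.9 113.7] [254  97  60  53 373] [array([595.1, 126. ,  59. ])]
[ 577.04828663 -157.85360789   97.63703305] [0.0723 0.2888 0.0515] [ 0.0725 -0.0005 -0.2704]
```

View pics/w3.png

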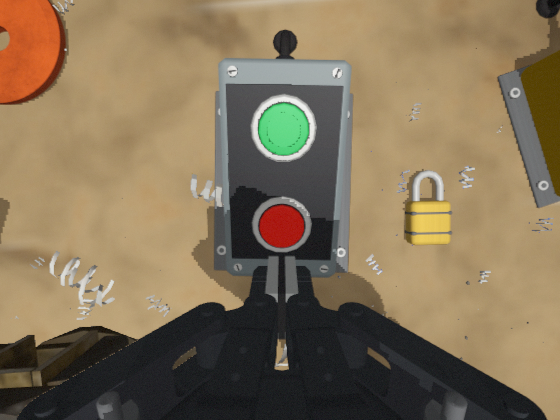

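The red button sits low in its bezel at (281,226). With the home and popped heights the button spacing comes out at 69.6 mm against 70 mm expected, so stop is in and start is out. On to the isolator.

Request:
{"api": "step_arm", "payload": {
  "moves": [
    [[0.005, 0.03, 0, 0.005, 0, -0.02, 0], [0.015, 0.06, 0, 0.012, 0, -0.05, 0], [0.023, 0.09, 0.0, 0.02, 0, -0.08, 0], [0.03, 0.12, 0.005, 0.03, 0, -0.11, 0], [0.04, 0.15, 0.01, 0.04, 0, -0.14, 0], [0.047, 0.18, 0.015, 0.05, 0, -0.18, 0], [0.055, 0.21, 0.02, 0.06, 0, -0.22, 0], [0.062, 0.245, 0.025, 0.065, 0, -0.25, 0], [0.068, 0.275, 0.03, 0.072, 0, -0.27, 0], [0.068, 0.289, 0.035, 0.072, 0, -0.27, 0]]
  ]
}}

```text
time: 7.05
eef_pos: [568.9, -163.5, 110.2]
tool_rot: [[0.93, 0.271, 0.248], [0.262, -0.963, 0.07], [0.257, -0.0, -0.966]]
force: [-0.7, -0.5, 0.6]
gripper_width: -0.2
```

Request:
{"api": "step_arm", "payload": {
  "moves": [
    [[0, 0, 0, 0, 0, 0, 0], [0, 0, 0, 0, 0, 0, 0]]
  ]
}}

```text
time: 7.22
eef_pos: [567.8, -158.0, 110.6]
tool_rot: [[0.93, 0.274, 0.247], [0.264, -0.962, 0.072], [0.257, -0.002, -0.966]]
force: [-0.5, 0.1, 0.1]
gripper_width: 0.2
```

```bash
python3 look.py w4; python3 seg.py w4 52.2 77.2; python3 go.py 587 -155 59 16 15 0
```

```text
7.2167 [ 567.8 -158.   110.6] [-0.5  0.1  0.1]
start_button_face [282.7 198.8] 0.47 [ 604.5 -148.5   71.4]
isolator_off_end [282.5 230.2] 0.92 [ 583.6 -154.3   59. ]
red [284.  197.5] [ 257  160   54   80 3566] [array([ 605.5, -149.2,   52.2]), array([ 605.5, -149.2,   57. ])]
white [331.7 112.9] [330 109   5   9  21] [array([ 669.2, -164.4,   59. ])]
white [533.9 213.9] [514 155  42 113 321] [array([ 641.7, -316.8,   59. ])]
[ 587. -155.   59.] [0.0032 0.0045 0.0564] [-0.0007 -0.0002  0.0028]
```

View pics/w4.png

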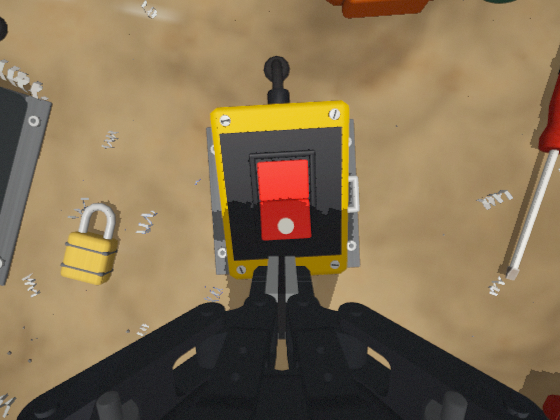

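The white dot is at (286,226), which gives about (586,-156), in agreement with the earlier measurement. Pressing down.

Request:
{"api": "step_arm", "payload": {
  "moves": [
    [[0.002, 0.003, 0.015, 0, 0, 0, 0], [0.003, 0.005, 0.03, 0, 0, 0, 0], [0.003, 0.005, 0.042, 0, 0, 0, 0], [0.003, 0.005, 0.048, 0, 0, 0, 0], [0.003, 0.005, 0.051, 0, 0, 0, 0], [0.003, 0.005, 0.054, 0, 0, 0, 0], [0.003, 0.005, 0.057, 0, 0, 0, 0], [0.003, 0.005, 0.059, 0, 0, 0, 0], [0.003, 0.005, 0.06, 0, 0, 0, 0]]
  ]
}}

```text
time: 8.17
eef_pos: [588.1, -157.5, 55.6]
tool_rot: [[0.928, 0.275, 0.25], [0.266, -0.961, 0.071], [0.26, 0.001, -0.966]]
force: [-0.3, -0.3, -1.0]
gripper_width: 0.3
```

Request:
{"api": "step_arm", "payload": {
  "moves": [
    [[0, 0, 0.001, 0, 0, 0, 0], [0, 0, 0.002, 0, 0, 0, 0], [0, 0, 0.003, 0, 0, 0, 0], [0, 0, 0.003, 0, 0, 0, 0]]
  ]
}}

```text
time: 8.5
eef_pos: [588.6, -157.3, 52.5]
tool_rot: [[0.928, 0.275, 0.249], [0.266, -0.961, 0.071], [0.259, 0.0, -0.966]]
force: [0.1, 0.3, 0.4]
gripper_width: 0.2
```

Request:
{"api": "step_arm", "payload": {
  "moves": [
    [[0, 0, 0.001, 0, 0, 0, 0], [0, 0, 0.002, 0, 0, 0, 0], [0, 0, 0.002, 0, 0, 0, 0]]
  ]
}}

```text
time: 8.75
eef_pos: [588.9, -157.3, 51.7]
tool_rot: [[0.928, 0.276, 0.249], [0.267, -0.961, 0.07], [0.259, 0.002, -0.966]]
force: [-6.4, 0.6, 13.0]
gripper_width: 0.0
```

Request:
{"api": "step_arm", "payload": {
  "moves": [
    [[0, 0, 0.001, 0, 0, 0, 0], [0, 0, 0.001, 0, 0, 0, 0]]
  ]
}}

```text
time: 8.92
eef_pos: [588.9, -157.3, 51.5]
tool_rot: [[0.928, 0.276, 0.25], [0.267, -0.961, 0.069], [0.259, 0.002, -0.966]]
force: [-11.4, -0.4, 22.7]
gripper_width: -0.4
```

Request:
{"api": "step_arm", "payload": {
  "moves": [
    [[0, 0, -0.01, 0, 0, 0, 0], [0, 0, -0.04, 0, 0, 0, 0], [0, 0, -0.07, 0, 0, 0, 0], [0, 0, -0.08, 0, 0, 0, 0]]
  ]
}}

```text
time: 9.25
eef_pos: [570.0, -163.0, 130.3]
tool_rot: [[0.928, 0.276, 0.252], [0.267, -0.961, 0.07], [0.262, 0.003, -0.965]]
force: [-0.2, -1.0, 0.5]
gripper_width: -0.3
```

```bash
python3 look.py w5; python3 seg.py w5 52.2 77.2; python3 go.py 580.5 131 77 0 15 35
```

```text
9.25 [ 570.  -163.   130.3] [-0.2 -1.   0.5]
isolator_off_end [276.4 229.7] 0.93 [ 583.3 -155.5   59. ]
red [543.7 116.3] [ 523   77   37   80 1764] [array([ 722.7, -328. ,   52.2]), array([ 720.3, -324.4,   57. ])]
red [276.4 201.5] [ 251  170   49   68 2693] [array([ 603.6, -149.6,   52.2]), array([ 603.7, -149.7,   57. ])]
white [508.8 214.6] [491 160  38 105 269] [array([ 642.7, -320.6,   59. ])]
white [553.9 211.1] [548 205  12  11  59] [array([ 654.6, -352.5,   59. ])]
white [549.2 225.2] [547 219   6  13  47] [array([ 643.5, -352.4,   59. ])]
[571.44133342 131.         110.80740392] [ 0.0763 -0.2822  0.0365] [-0.0715 -0.      0.2692]
```

View pics/w5.png

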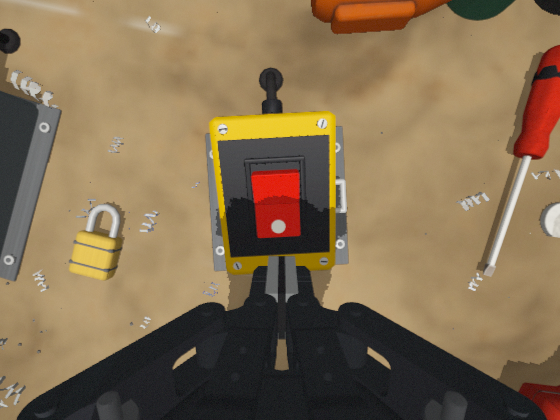

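The rocker's upper end is now raised: its outline starts at row 170, below the frame's top at row 158, and the two shades have merged. With the 23 N hard stop that means it is off. Next is the green button.

Request:
{"api": "step_arm", "payload": {
  "moves": [
    [[0.01, -0.03, 0, -0.005, 0, 0.02, 0], [0.02, -0.06, 0, -0.012, 0, 0.05, 0], [0.03, -0.09, 0.0, -0.02, 0, 0.08, 0], [0.035, -0.12, 0.005, -0.03, 0, 0.11, 0], [0.04, -0.15, 0.01, -0.04, 0, 0.14, 0], [0.047, -0.18, 0.015, -0.05, 0, 0.18, 0], [0.055, -0.21, 0.02, -0.06, 0, 0.22, 0], [0.065, -0.245, 0.025, -0.065, 0, 0.25, 0], [0.075, -0.275, 0.025, -0.072, 0, 0.269, 0], [0.077, -0.283, 0.03, -0.072, 0, 0.269, 0]]
  ]
}}

```text
time: 10.28
eef_pos: [569.9, 140.1, 117.6]
tool_rot: [[0.966, 0.009, 0.26], [0.007, -1.0, 0.006], [0.26, -0.004, -0.966]]
force: [0.8, 0.4, 0.6]
gripper_width: 0.0
```

Request:
{"api": "step_arm", "payload": {
  "moves": [
    [[0, 0, 0, 0, 0, 0, 0], [0, 0, 0, 0, 0, 0, 0]]
  ]
}}

```text
time: 10.45
eef_pos: [569.4, 132.2, 116.2]
tool_rot: [[0.967, 0.003, 0.256], [0.003, -1.0, -0.001], [0.256, 0.002, -0.967]]
force: [0.1, -1.0, -0.5]
gripper_width: 0.1
```

```bash
python3 look.py w6; python3 seg.py w6 52.2 77.2; python3 go.py 580.5 131 77 0 15 0
```

```text
10.45 [569.4 132.2 116.2] [ 0.1 -1.  -0.5]
stop_button_face [282.6 239.5] 0.62 [578.3 131.1  58. ]
stop_button_face [280.9 327.1] 0.39 [514.6 132.1  58. ]
start_button_face [282.8 242.9] 0.75 [577.9 131.1  71.4]
green [283.4 237.5] [ 257  215   53   47 1832] [array([582.3, 130.8,  77.2])]
[580.5 131.   77. ] [-0.0006 -0.0012  0.0416] [ 0.0016  0.0006 -0.0016]
```

View pics/w6.png

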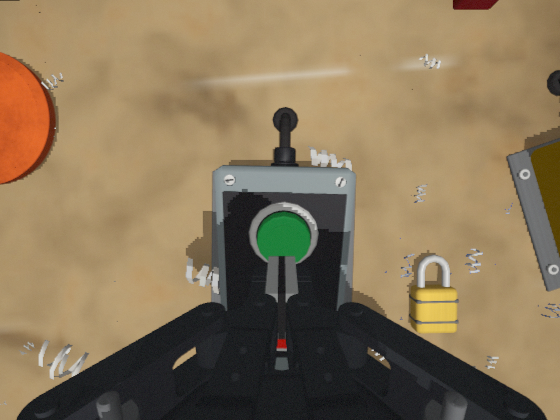

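The picture shows the green button popped out at (283,238), above the fingertips. Pressing it.

Request:
{"api": "step_arm", "payload": {
  "moves": [
    [[0, -0.001, 0.015, 0, 0, 0, 0], [0, -0.001, 0.028, 0, 0, 0, 0], [0, -0.001, 0.036, 0, 0, 0, 0], [0, -0.001, 0.039, 0, 0, 0, 0], [0, -0.001, 0.042, 0, 0, 0, 0], [0, -0.001, 0.044, 0, 0, 0, 0], [0, -0.001, 0.046, 0, 0, 0, 0], [0, -0.001, 0.048, 0, 0, 0, 0], [0, -0.001, 0.049, 0, 0, 0, 0], [0, -0.001, 0.049, 0, 0, 0, 0]]
  ]
}}

```text
time: 11.48
eef_pos: [583.1, 133.1, 71.9]
tool_rot: [[0.965, 0.001, 0.261], [0.001, -1.0, -0.0], [0.261, 0.0, -0.965]]
force: [-6.4, -0.9, 12.4]
gripper_width: -0.2
```

Request:
{"api": "step_arm", "payload": {
  "moves": [
    [[0, 0, 0.001, 0, 0, 0, 0], [0, 0, 0.002, 0, 0, 0, 0], [0, 0, 0.002, 0, 0, 0, 0]]
  ]
}}

```text
time: 11.73
eef_pos: [583.2, 133.2, 71.7]
tool_rot: [[0.965, 0.001, 0.262], [0.001, -1.0, -0.001], [0.262, 0.001, -0.965]]
force: [-17.3, -4.0, 33.1]
gripper_width: 0.1
```

Hard stop at z=71.7, with 71.4 expected. I'll back off, check, and go to red.

Request:
{"api": "step_arm", "payload": {
  "moves": [
    [[0, 0, -0.01, 0, 0, 0, 0], [0, 0, -0.04, 0, 0, 0, 0], [-0.03, 0, -0.06, 0, 0, 0, 0], [-0.06, 0, -0.06, 0, 0, 0, 0], [-0.075, 0, -0.06, 0, 0, 0, 0], [-0.075, 0, -0.06, 0, 0, 0, 0], [-0.075, 0, -0.06, 0, 0, 0, 0]]
  ]
}}

```text
time: 12.32
eef_pos: [495.6, 133.3, 107.6]
tool_rot: [[0.966, 0.002, 0.26], [0.002, -1.0, 0.0], [0.26, 0.0, -0.966]]
force: [0.2, 0.4, 0.4]
gripper_width: 0.2
```

```bash
python3 look.py w7; python3 seg.py w7 58 71.4; python3 go.py 510 131 58 0 15 0
```

```text
12.3167 [495.6 133.3 107.6] [0.2 0.4 0.4]
stop_button_face [283.4 234.1] 0.77 [509.5 131.9  58. ]
start_button_face [285.6 124.4] 0.89 [580.2 130.8  71.4]
red [282.8 234.1] [ 258  211   50   45 1789] [array([509.5, 132.3,  58. ]), array([509.4, 132.3,  57. ])]
green [285.2 122.4] [ 258   94   56   58 2533] [array([581.5, 131.1,  71.4])]
white [343.2  57.8] [341  54   6   9  29] [array([626.8,  92.8,  59. ])]
[510. 131.  58.] [-0.0001  0.0021  0.051 ] [-0.0004 -0.0012  0.    ]
```

View pics/w7.png

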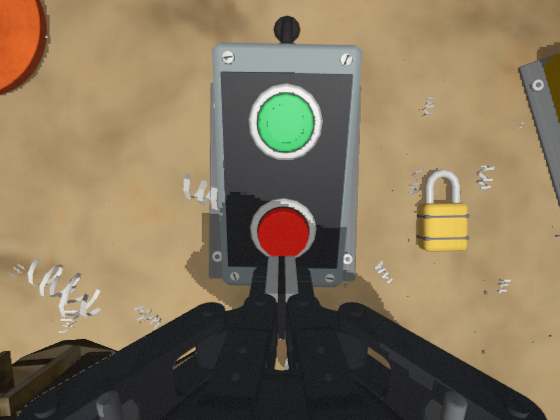

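The spacing is 72 mm, with red at (283,234) popped out and green in. Pressing red again.

Request:
{"api": "step_arm", "payload": {
  "moves": [
    [[0.001, 0.002, 0.02, 0, 0, 0, 0], [0.001, 0.002, 0.038, 0, 0, 0, 0], [0.001, 0.002, 0.046, 0, 0, 0, 0], [0.001, 0.002, 0.05, 0, 0, 0, 0], [0.001, 0.002, 0.053, 0, 0, 0, 0], [0.001, 0.002, 0.055, 0, 0, 0, 0], [0.001, 0.002, 0.057, 0, 0, 0, 0], [0.001, 0.002, 0.058, 0, 0, 0, 0], [0.001, 0.002, 0.058, 0, 0, 0, 0]]
  ]
}}

```text
time: 13.27
eef_pos: [511.6, 131.1, 52.7]
tool_rot: [[0.965, 0.001, 0.261], [0.001, -1.0, 0.0], [0.261, -0.0, -0.965]]
force: [-5.4, 0.2, 11.4]
gripper_width: -0.2
```

Request:
{"api": "step_arm", "payload": {
  "moves": [
    [[0, 0, 0.001, 0, 0, 0, 0], [0, 0, 0.002, 0, 0, 0, 0], [0, 0, 0.002, 0, 0, 0, 0]]
  ]
}}

```text
time: 13.52
eef_pos: [511.7, 131.2, 52.5]
tool_rot: [[0.965, 0.001, 0.263], [0.001, -1.0, 0.0], [0.263, 0.0, -0.965]]
force: [-16.7, -2.1, 38.5]
gripper_width: -0.5
```

Request:
{"api": "step_arm", "payload": {
  "moves": [
    [[0, 0, -0.01, 0, 0, 0, 0], [0, 0, -0.04, 0, 0, 0, 0], [0, 0, -0.08, 0, 0, 0, 0], [0, 0.03, -0.12, 0, 0, 0, 0], [0, 0.06, -0.15, 0, 0, 0, 0], [0, 0.09, -0.19, 0, 0, 0, 0], [0, 0.12, -0.23, 0, 0, 0, 0], [0, 0.15, -0.25, 0, 0, 0, 0], [0, 0.15, -0.25, 0, 0, 0, 0], [0, 0.15, -0.25, 0, 0, 0, 0]]
  ]
}}

```text
time: 14.35
eef_pos: [448.0, -22.8, 294.4]
tool_rot: [[0.964, -0.006, 0.265], [-0.005, -1.0, -0.004], [0.265, 0.003, -0.964]]
force: [0.5, -0.0, -0.1]
gripper_width: -0.0
```

```bash
python3 look.py w8; python3 seg.py w8 52.2 77.2; python3 - <<'E'
from station import *
from h import *
import cv2
np.set_printoptions(precision=1,suppress=True)
a=grab_frame("scene");b=grab_frame("top");cv2.imwrite("pics/s8.png",a["color"])
for q in("padlock","sanding_roll","tape_measure","screwdriver","flap_disc"):
    for f in(a,b):
        y=place_of(f,q)
        if y: print(q,atz(f,y[0]["centre"],0),y[0]["confidence"])
E
```

```text
14.35 [448.  -22.8 294.4] [ 0.5 -0.  -0.1]
stop_button_face [165.  181.9] 0.86 [509.  126.2  58. ]
start_button_face [158.7 123.1] 0.71 [580.6 127.4  71.4]
start_button_face [267.7 183.7] 0.33 [505.4  -6.7  71.4]
isolator_off_end [382.2 124.1] 0.72 [ 581.2 -152.9   59. ]
red [518.8  18.9] [511   0  17  41 538] [array([ 715.4, -329. ,   52.2]), array([ 712.7, -325.3,   57. ])]
red [379.2 107.3] [ 364   84   32   50 1050] [array([ 604.4, -151. ,   52.2]), array([ 603. , -149.4,   57. ])]
red [162.5 181.4] [150 169  27  26 545] [array([510.1, 131.6,  52.2]), array([509.8, 129.8,  57. ])]
green [154.6 122.7] [141 108  29  30 671] [array([579.7, 130. ,  77.2])]
white [382.  122.4] [379 119   8   8  50] [array([ 583.3, -152.6,   59. ])]
padlock [513.5  -2.2   0. ] 0.79
padlock [513.6   1.4   0. ] 0.57
sanding_roll [478.3 431.4   0. ] 0.67
sanding_roll [490.3 430.2   0. ] 0.68
tape_measure [ 407.7 -340.7    0. ] 0.76
tape_measure [ 398.3 -359.1    0. ] 0.63
screwdriver [ 686.  -345.1    0. ] 0.49
screwdriver [ 694.3 -361.4    0. ] 0.88
flap_disc [675.7 392.5   0. ] 0.9
flap_disc [674.4 382.1   0. ] 0.85
```

View pics/w8.png

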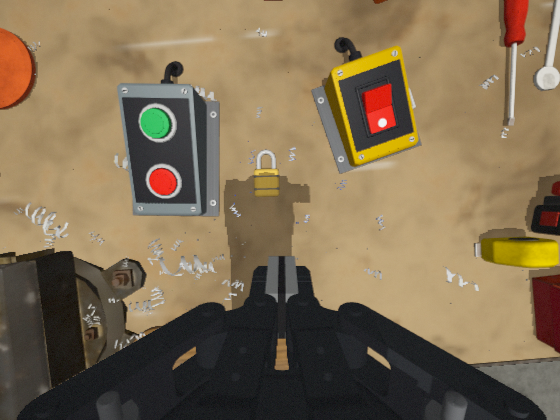

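Green stands proud at (155,123), red sits in at (163,181), and the rocker is off, with its lower half flush and bright and the dot at (382,122). The bystanders haven't moved and the arm is clear, so I'm handing in.

```bash
python3 -c "
from station import *
close_job()
print(state()['time'],state()['force'])"
```

```text
the job is handed in; nothing more can be done
the job is handed in; nothing more can be done
```

I pressed the four controls in the order asked: red stop, isolator to off, green try-out, then red stop again. I handed the job in at about 15 s of the 45 s; it gave no verdict.

- **Presses:** Each one ran onto its hard stop at roughly the expected height, with 23–39 N of upward force on the tool.
- **Final state:** The last wrist picture shows the stop button in and the start button out. The two are 69.6 mm apart horizontally, against about 70 mm expected for that state. The rocker lies in its off position. The arm is clear of everything, reading about 0.5 N.
- **Bystanders:** They show no real movement. No force appeared outside the presses, and the arm was never near them. The network readings before and after agree within about 10 mm for most. Two differ by more: the tape measure by 14–15 mm, and the screwdriver by about 17 mm in the top view. I put that down to detection noise, because the scene camera puts the tape measure 7 mm and the screwdriver 5 mm from where they were.
- **Disagreement:** The network placed the white dot about 4 mm farther down the slope than I measured it. I pressed at my own measurement.

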